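Clamp the whetstone in its holder with the eccentric knob

ROBOT

A 7-joint arm with a two-finger parallel gripper is mounted at the origin on a cart in front of the work surface, level with it; the furniture and walls round the work are solid. World frame = base frame: x ahead of the robot, y to its left, z up, the work surface at z = 0. Lengths are in m, angles in degrees, forces in N, time in s.
With the tool pointing down it reaches from about 0.425 to 0.8 m from the base axis. Payload 8.3 kg.
Tool frame: the origin (TCP) lies midway between the tips of the shut fingers; the grasp point (between the pads) lies r.tcp_to_grasp behind it (r.tcp_to_grasp is the distance from the TCP to the grasp point, in m); z points along the fingers, y is the direction in which the jaws open and shut (so a half turn about z gives the same grasp; the last joint's range is limited). The gripper opens to 85 mm and grips with 20 to 120 N. Pads are 22 mm wide; open, the fingers measure 114 mm over their backs; the gripper's body (76 mm by 85 mm) begins 54 mm behind the grasp point. The pads swing forward as they close: fully open they stand 13 mm farther back than shut.
Start: joints at [-74.078, 21.967, 0.94, 78.501, -0.361, 79.538, -2.664], TCP at [0.209, 0.589, 0.231] pointing down, gripper open.
Joint ranges: [-169.22, 169.22], [-14.56, 117.87], [-87.37, 89.26], [10.42, 133.3], [-82.24, 262.24], [0.94, 117.77], [-172.7, 172.7]. Speed limits (degrees/s): [136.94, 136.94, 172.46, 172.46, 180, 180, 180].

INTERFACE

Orientations are given as [roll, pitch, yaw] about the fixed x, y, z axes, in that order (R = Rz(yaw) Ry(pitch) Rx(roll)).
In Python, from cell import r, cams gives the robot as it stands.
- The arm moves only by the tool step_arm, never from a script. Its argument "deltas" is a list of rows, each an object with "offset": the shift along the tool's x, y, z in mm, a list of three; "rotation": the turn, a rotation vector about the tool's x, y, z in degrees, a list of three. In form: [{"offset": [dx, dy, dz], "rotation": [rx, ry, rz]}, ...]. A call has exactly 10 rows; each row shifts and turns the commanded pose from where the row before left it, along the tool's axes as they then stand; what a row does not reach is not made up. A row lasts 1/8 s, in which the tool goes at most 62.5 mm and 10.7 degrees, less where a joint would pass 70% of its speed; a pose out of reach is approached as far as the arm can. A call with a gripper value outside its range is refused whole. "grip" is the opening, from 0 (shut) to 1 (fully open), set as the call begins (left out, the last holds). The fingers move at their own pace and stop on an object; "newtons" is the grip in N (left out, the last holds). Time passes only in rows, so rows that do not move let the fingers close, or fill a call up. It gives the time, the measured TCP pose, the force and the opening at its end, in the units of the state.
- r.get_state(): the state, without advancing time (a new reading comes with each control period).
- cams.capture(name): name is "scene" or "side" or "wrist"; returns the picture (384x512x3 uint8, red, green, blue); there is no depth.
- cams.camera_params(name): a dict with "fx", "fy", "cx", "cy" (pixels), "rvec" (rotation vector, rad) and "tvec" (3), from world to camera coordinates, as OpenCV has them. Camera axes: x right, y down, z forward; pixel columns grow to the right and rows downward; lengths in m; the calibration is good to about 2 mm. A picture is of the moment at which its call begins: read the wrist's pose just before it. camera_params takes no time and is no camera call; for the wrist camera it gives the pose at the moment of the call.
- r.hand_in(): hands the job in, once; it reports no verdict.
Trained networks look in the newest picture that a camera, given by its name, has taken for a name from the list of things; names that differ only in an ending like _2 or _b are one class to them, and where a whole thing is asked for, a point or a joint stands for the part that bears it (a point fixed in the world has none). Each returns a list of dicts, best first, with "confidence" (0 to 1); they miss things now and then, are a little off and sometimes report something else, mostly with a low value. They report only what shows in the picture. A call takes as long as a camera call.
- cams.boxes_of(target, camera): "position" ([x, y, z] in m, in the coordinates of the camera as it stood for that picture, good to about 4 mm: the middle of the surface that is visible of it).
The state is a dict: "clock": time; "joint_pos": joint angles; "qvel": joint speeds; "joint_torque": joint torques, N m; "position": TCP position; "tcp_rot": TCP orientation; "contact_force": force on the tool from outside, world axes, zero at the start; "ft_torque": the same for the moment, N m; "grip_width": finger opening in m.
Only numpy, scipy, OpenCV 4.12 (cv2) and the standard library are available. Lean on these libraries where they do the work, as an engineer would, in place of code of your own. Each camera call takes 0.05 s, during which the arm holds its last target.

TASK

Get the whetstone ready for sharpening: take it out of the drying rack, where it stands on edge, turn it over onto a broad face (put it down and take it again across its width) and lay it flat in the bed of the steel whetstone holder, between the low side guides, with its ends between the sprung pad and the eccentric. Then turn the black knob counterclockwise until the eccentric's lobe bears firmly on the end of the stone and visibly pushes the sprung pad back, and let go of everything. Leave the tape, the dish and the spice jar where they are.

Things in the scene. Friction and masses are not known exactly. Their poses are not given: they have to be found in the camera images.
- stone_center (a point): Centre of the loose whetstone, a plain grey block, 0.3 to 0.6 kg: 150 mm along its x, 28 mm along its y (normal to the broad faces), 55 mm along its z; the same both ways round. It starts on edge in the rack, z up, centre 33.5 mm above the worktop. Flat: y vertical, either face up, centre 14 mm above its support. Standing on the worktop, a slow push near its upper edge tips it over.
- rack: Fixed drying rack: steel plate 150 x 62 x 6 mm, origin under its centre, x lengthwise; the stone stands on it along x. Wire loops, tops 44 mm above the worktop, at x = -50 and +50 mm (28 mm long in x, 4 mm thick) hold it upright in a slot 33 mm wide; for 35 mm either side of the middle its broad faces are free for fingers.
- holder_bed (a point): Centre of the holder's bed, on its surface (10 mm above the worktop). x from the sprung pad (-x) to the eccentric (+x), y across, z up. Pad face at x = -78 mm. Before clamping, the flat stone fits with its centre at x = -3 mm (touching the pad) to about +2.8 mm; x = 0, y = 0 suits. The pad and the wall behind it rise 25 mm above the bed, the eccentric disc fills 3 to 21 mm above it.
- holder: Steel whetstone holder, fixed; origin under the bed's centre, axes as holder_bed. Base plate 92 mm wide in y, x from -121 to +129 mm. Four low side guides, 8 mm high above the bed and 8 mm thick, inner faces at y = -31.5 and +31.5 mm, at x = -62 to -28 and +28 to +62 mm; for 28 mm either side of the middle the sides are open for fingers.
- cam_grip (a point): Middle of the black bar grip of the eccentric knob, on its vertical turning axis (x = +91 mm, y = 0 from holder_bed), 60 mm above the worktop. The bar is 40 mm long along this point's x, 13 mm thick in y, from 46 to 73 mm above the worktop, and turns with the knob: its x is turned from the holder's x by the knob angle + 1.14 rad (ccw). A stone in the bed has its top 38 mm above the worktop.
- cam (a joint): Knob angle, rad, 0 to 2.5, counterclockwise from above positive; starts at 0.2 to 0.65, lobe away from the stone. Disc radius 22 mm, 11 mm off the axis. The lobe meets a stone that touches the pad at 1.3 rad; the pad is then pushed back 2.5 mm at 1.53, 5.4 mm at 1.8, 7.5 mm at 2.0, 12 mm at 2.5 rad. Turning takes 0.12 N m, up to 0.5 N m when clamping; it stays where left.
- pad (a joint): How far the sprung rubber-faced pad at the holder's -x end is pushed back, m: 0 = at rest, at most 0.013. The spring starts at 3 N and adds 1.2 N per mm.
- masking_tape: Bystander: roll of masking tape lying flat, 96 mm across, 25 mm high, loose; origin at the centre of its underside.
- dish_blue: Bystander: small dark blue dish, 84 mm across, 24 mm high, loose; origin at the centre of its underside.
- pepper_jar: Bystander: upright spice jar with a red cap, 45 mm across, 108 mm high, loose; origin at the centre of its underside.

How it is judged (in metres and radians):
On the way, in this order (a step that is already met when the one before it is completed fails the run):
1. the stone lies flat in the bed between the guides, not yet clamped (angle between the y axis of stone_center and the z axis of holder_bed, either way round below 0.07 rad and angle between the x axis of stone_center and the x axis of holder_bed, either way round below 0.09 rad and z of stone_center in the frame of holder_bed between 0.011 and 0.017 m and y of stone_center in the frame of holder_bed between -0.007 and 0.007 m and x of stone_center in the frame of holder_bed between -0.018 and 0.006 m and value of joint pad below 0.0015 m), for 0.2 s.
2. the eccentric has been turned until it presses the stone back against the sprung pad (angle between the y axis of stone_center and the z axis of holder_bed, either way round below 0.07 rad and angle between the x axis of stone_center and the x axis of holder_bed, either way round below 0.09 rad and z of stone_center in the frame of holder_bed between 0.011 and 0.017 m and y of stone_center in the frame of holder_bed between -0.007 and 0.007 m and x of stone_center in the frame of holder_bed between -0.018 and 0.006 m and value of joint pad above 0.0025 m and value of joint cam above 1.35 rad), for 0.2 s.
At the end, for the whole second after the job is handed in: The stone lies flat in the bed (within 4 degrees of level, 5 degrees of the holder's direction, 7 mm of its centre line, on the bed within 3 mm), between pad and eccentric; the knob is turned past 1.35 rad and at rest, and the clamped stone holds the sprung pad pushed back by more than 2.5 mm (all of step 2 and velocity of joint cam between -0.05 and 0.05 rad/s); the robot touches nothing.
It fails at once if the roll of masking tape is shifted by more than 30 mm (distance of masking_tape from where it was at the start of the episode above 0.03 m).
It fails at once if the blue dish is shifted by more than 30 mm (distance of dish_blue from where it was at the start of the episode above 0.03 m).
It fails at once if the spice jar is shifted by more than 30 mm (distance of pepper_jar from where it was at the start of the episode above 0.03 m).
It also fails if it takes over 67 s, if anything falls off the work surface, if the arm or the gripper's body presses on something with over 40 N, if the wrist force passes 120 N, or if a joint passes its speed limit or range.

## Working session

There is one attempt and no reset: what is moved stays moved. The work goes in short steps, Python scripts to look and compute and a tool call to move; the robot and the scene stay as the last step left them, time stands still between calls to the robot, and variables do not carry over. Pictures are saved under pics/ and viewed, and the job is handed in when it is done.

Besides the shell and the picture viewer there is one more tool, called after "Emit:" as name(argument=value, ...), one argument or row to a line, values as JSON. step_arm: Moves the arm, as the interface text tells. Its arguments: {"type":"object","properties":{"deltas":{"type":"array"},"grip":{"type":"number"},"newtons":{"type":"number"}},"required":["deltas"]}

```bash
mkdir -p pics; ls; cat > h.py <<'E'
import numpy as np, cv2
from cell import r, cams
from scipy.spatial.transform import Rotation as R
def snap(name,fn,scale=1.5):
    im=cams.capture(name); cv2.imwrite('pics/'+fn,cv2.resize(im[:,:,::-1],None,fx=scale,fy=scale,interpolation=cv2.INTER_CUBIC)); return im
def P(name):
    p=cams.camera_params(name); Rm=cv2.Rodrigues(np.array(p['rvec'],float))[0]; return p,Rm,np.array(p['tvec'],float).ravel()
def c2w(name,x):
    p,Rm,t=P(name); return Rm.T@(np.array(x)-t)
def pix2w(name,uv,z):
    p,Rm,t=P(name); d=Rm.T@np.array([(uv[0]-p['cx'])/p['fx'],(uv[1]-p['cy'])/p['fy'],1]); c=-Rm.T@t
    return c+d*(z-c[2])/d[2]
def proj(name,X):
    p,Rm,t=P(name); q=Rm@np.array(X)+t; return np.array([p['fx']*q[0]/q[2]+p['cx'],p['fy']*q[1]/q[2]+p['cy']])
E
python3 - <<'E'
from h import *
print(r.get_state(), r.tcp_to_grasp)
for n in ('scene','side'):
    snap(n,n+'0.png')
    for t in ('stone_center','rack','holder','cam_grip','masking_tape','dish_blue','pepper_jar'):
        for b in cams.boxes_of(t,n)[:2]: print(n,t,round(b['confidence'],2),c2w(n,b['position']).round(3))
snap('wrist','wrist0.png')
E
```

```text
pics
{'clock': 0.0, 'joint_pos': array([-74.07720625,  22.0152484 ,   0.93836051,  78.56169928,
        -0.36037243,  79.53674279,  -2.66663902]), 'qvel': array([ 0.05414484,  0.0664955 , -0.04565541,  0.03617391,  0.04962326,
       -0.01864892,  0.03043798]), 'joint_torque': array([ 3.57320641e-05, -6.27610588e+01,  8.44153259e-01, -3.71829057e+01,
        1.65156828e-02,  1.42125611e-02,  3.44784860e-05]), 'position': array([0.20870904, 0.58859514, 0.23027584]), 'tcp_rot': array([-1.79889184e+02,  2.63991767e-03,  1.60474491e+02]), 'contact_force': array([ 0.06872095,  0.33435836, -1.33967099]), 'ft_torque': array([ 0.05159552, -0.00417297, -0.04290139]), 'grip_width': 0.08559384366277838} 0.0187
scene stone_center 0.79 [0.54  0.306 0.05 ]
scene stone_center 0.43 [0.535 0.293 0.011]
scene rack 0.81 [0.534 0.29  0.009]
scene holder 0.87 [ 0.489 -0.124  0.01 ]
scene cam_grip 0.77 [ 0.497 -0.211  0.029]
scene masking_tape 0.89 [ 0.749 -0.046  0.025]
scene dish_blue 0.95 [0.741 0.259 0.012]
scene pepper_jar 0.65 [0.733 0.075 0.073]
side stone_center 0.8 [0.538 0.329 0.048]
side rack 0.9 [0.534 0.338 0.005]
side holder 0.86 [ 0.495 -0.113  0.008]
side masking_tape 0.59 [ 0.738 -0.05   0.016]
side dish_blue 0.75 [0.746 0.241 0.014]
side pepper_jar 0.6 [0.737 0.104 0.067]
side pepper_jar 0.23 [ 0.495 -0.111  0.009]
```

View pics/scene0.png

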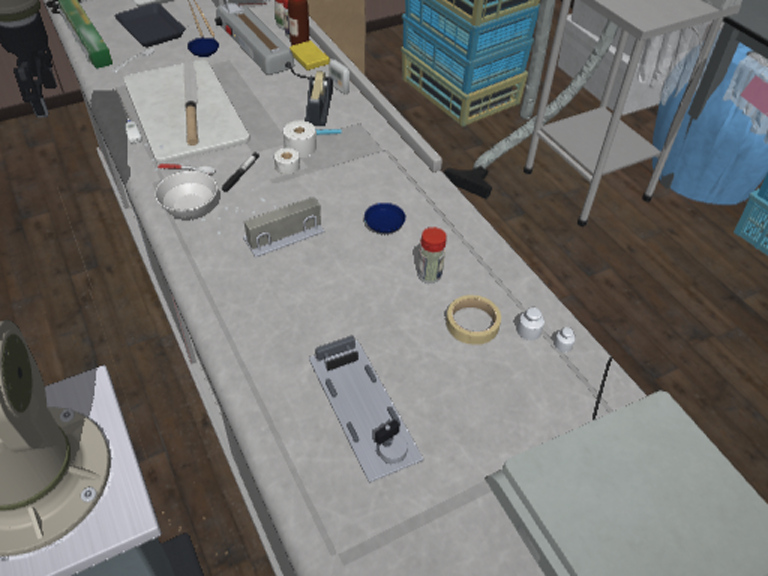

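View pics/side0.png

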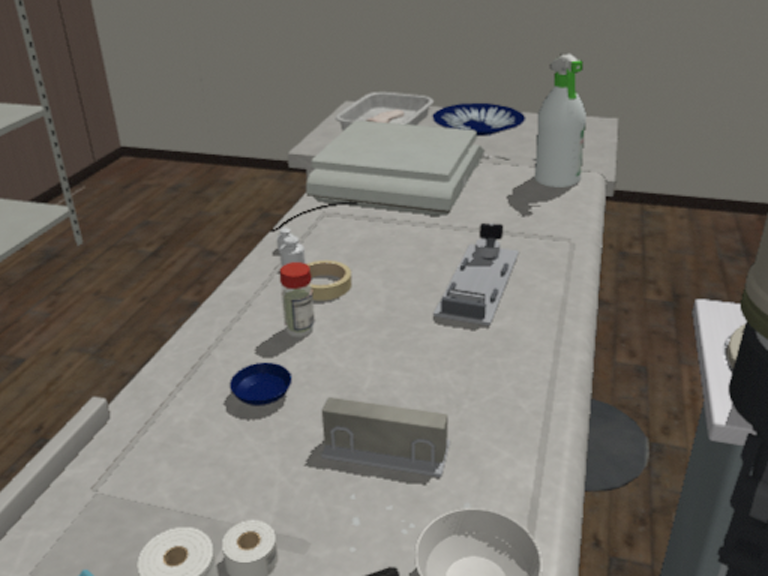

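View pics/wrist0.png

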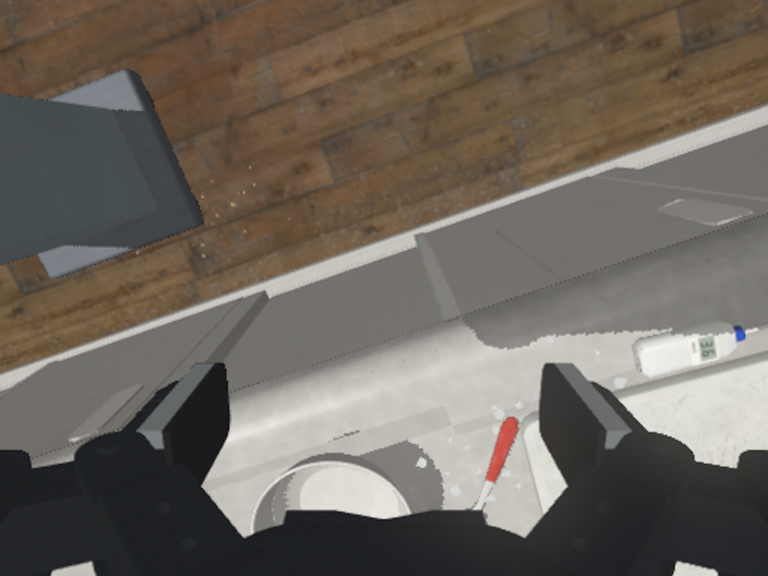

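```bash
python3 - <<'E'
from h import *
for n,pts,z in (('scene',[(310,355),(354,340),(423,460),(371,481)],.01),('scene',[(245,222),(246,237),(320,200),(318,219)],.06),('side',[(323,402),(332,400),(446,417),(446,408)],.061),('side',[(467,240),(518,248),(489,321),(435,314)],.01)):
    print(n,[pix2w(n,np.array(q)/1.5,z).round(4)[:2] for q in pts])
s=r.get_state()
p,Rm,t=P('wrist'); c=-Rm.T@t
T=R.from_euler('xyz',s['tcp_rot'],degrees=True).as_matrix()
print('cam in tool',T.T@(c-s['position']), T.T@Rm.T, p['fx'],p['cx'],p['cy'])
E
```

```text
scene [array([0.4625, 0.0123]), array([0.5437, 0.0076]), array([ 0.5347, -0.2449]), array([ 0.4484, -0.2398])]
scene [array([0.4674, 0.3197]), array([0.4545, 0.2802]), array([0.6219, 0.3143]), array([0.5954, 0.2658])]
side [array([0.6208, 0.3176]), array([0.6114, 0.3112]), array([0.4702, 0.3065]), array([0.4736, 0.2905])]
side [array([ 0.5459, -0.2503]), array([ 0.4503, -0.2409]), array([0.4633, 0.0116]), array([0.5482, 0.0127])]
cam in tool [ 0.06485744 -0.00014561 -0.14139162] [[ 3.22153102e-04 -9.65665284e-01 -2.59789253e-01]
 [ 9.99999937e-01  2.72680422e-04  2.26472278e-04]
 [-1.47856974e-04 -2.59789310e-01  9.65665311e-01]] 344.9648476537004 255.73519027760833 190.2264989534445
```

```bash
cat >> h.py <<'E'
def go(target,yaw=None):
    """tool-frame total offset (mm) to target [x,y,z] w/ current orientation, and yaw turn as tool rz"""
    s=r.get_state(); T=R.from_euler('xyz',s['tcp_rot'],degrees=True).as_matrix()
    d=T.T@(np.array(target)-s['position'])*1000
    print('t',round(s['clock'],2),'pos',s['position'].round(4),'rot',s['tcp_rot'].round(1),'F',s['contact_force'].round(1),'w',round(s['grip_width'],4))
    print('tool offset total',d.round(1),'norm',np.linalg.norm(d).round(1))
    if yaw is not None:
        Tt=R.from_euler('xyz',[180,0,yaw],degrees=True).as_matrix()
        print('rotvec',R.from_matrix(T.T@Tt).as_rotvec(degrees=True).round(1))
E
python3 - <<'E'
from h import *
go([.542,.308,.2],185)
E
```

```text
t 0.85 pos [0.2088 0.5891 0.2313] rot [-180.    -0.   160.5] F [0.8 0.3 0.5] w 0.0854
tool offset total [-407.9 -153.6   31.3] norm 437.0
rotvec [  0.   -0.  -24.5]
```

Emit:
step_arm(
  deltas=[
    {"offset":[-51,-19,0],"rotation":[0,0,0]},
    {"offset":[-51,-19,0],"rotation":[0,0,0]},
    {"offset":[-51,-19,0],"rotation":[0,0,0]},
    {"offset":[-51,-19,5],"rotation":[0,0,0]},
    {"offset":[-51,-19,5],"rotation":[0,0,0]},
    {"offset":[-51,-19,7],"rotation":[0,0,0]},
    {"offset":[-51,-19,7],"rotation":[0,0,0]},
    {"offset":[-51,-20,7],"rotation":[0,0,-8]},
    {"offset":[0,0,0],"rotation":[0,0,-8]},
    {"offset":[0,0,0],"rotation":[0,0,-8]},
  ],
  grip=1,
  newtons=50,
)

```text
clock: 2.1
position: [0.5429, 0.3075, 0.1999]
tcp_rot: [-180.0, -0.0, -175.4]
contact_force: [0.1, 0.2, -0.0]
grip_width: 0.0853
```

```bash
python3 - <<'E'
from h import *
go([.542,.308,.2],185)
snap('wrist','w1.png')
for t in ('stone_center','rack'):
    for b in cams.boxes_of(t,'wrist')[:2]: print(t,b['confidence'],c2w('wrist',b['position']).round(4))
E
```

```text
t 2.1 pos [0.5429 0.3075 0.1999] rot [-180.    -0.  -175.4] F [ 0.1  0.2 -0. ] w 0.0853
tool offset total [ 0.8  0.6 -0.1] norm 1.0
rotvec [-0.  -0.  -0.4]
stone_center 0.68 [0.5368 0.3136 0.062 ]
rack 0.59 [0.529  0.2967 0.004 ]
```

View pics/w1.png

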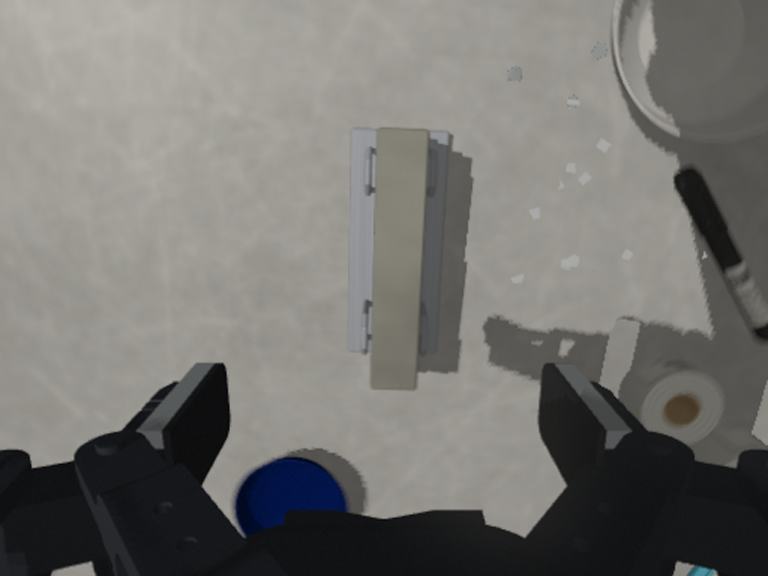

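```bash
python3 - <<'E'
from h import *
q=[pix2w('wrist',np.array(p)/1.5,.061) for p in [(377,128),(429,129),(416,389),(371,389)]]
q=np.array(q); print(q.round(4)); c=q.mean(0); d=(q[2]+q[3]-q[0]-q[1]); print(c,np.degrees(np.arctan2(d[1],d[0])),np.linalg.norm(d)/2)
yaw=180+np.degrees(np.arctan2(d[1],d[0]))
go([c[0],c[1],.025],yaw)
E
```

```text
[[0.4687 0.2991 0.061 ]
 [0.4671 0.326  0.061 ]
 [0.6149 0.3329 0.061 ]
 [0.6169 0.3063 0.061 ]]
[0.54189398 0.31609313 0.061     ] 2.7336137833025558 0.1481339163188186
t 2.25 pos [0.5423 0.3085 0.2002] rot [ 180.    -0.  -175.7] F [-0.3  0.3  0.1] w 0.0851
tool offset total [ -0.2   7.6 175.2] norm 175.4
rotvec [ 0.  -0.   1.6]
```

Emit:
step_arm(
  deltas=[
    {"offset":[0,7.5,0],"rotation":[0,0,1.6]},
    {"offset":[0,0,30],"rotation":[0,0,0]},
    {"offset":[0,0,30],"rotation":[0,0,0]},
    {"offset":[0,0,30],"rotation":[0,0,0]},
    {"offset":[0,0,25],"rotation":[0,0,0]},
    {"offset":[0,0,20],"rotation":[0,0,0]},
    {"offset":[0,0,15],"rotation":[0,0,0]},
    {"offset":[0,0,15],"rotation":[0,0,0]},
    {"offset":[0,0,10],"rotation":[0,0,0]},
    {"offset":[0,0,0],"rotation":[0,0,0]},
  ],
)

```text
clock: 3.5
position: [0.5413, 0.3158, 0.0245]
tcp_rot: [-180.0, -0.1, -177.1]
contact_force: [0.2, 0.2, 0.6]
grip_width: 0.0853
```

Emit:
step_arm(
  deltas=[
    {"offset":[0,0,0],"rotation":[0,0,0]},
    {"offset":[0,0,0],"rotation":[0,0,0]},
    {"offset":[0,0,0],"rotation":[0,0,0]},
    {"offset":[0,0,0],"rotation":[0,0,0]},
    {"offset":[0,0,0],"rotation":[0,0,0]},
    {"offset":[0,0,0],"rotation":[0,0,0]},
    {"offset":[0,0,0],"rotation":[0,0,0]},
    {"offset":[0,0,0],"rotation":[0,0,0]},
    {"offset":[0,0,-1],"rotation":[0,0,0]},
    {"offset":[0,0,-2],"rotation":[0,0,0]},
  ],
  grip=0,
  newtons=60,
)

```text
clock: 4.75
position: [0.5408, 0.3155, 0.0273]
tcp_rot: [-179.9, -0.1, -177.1]
contact_force: [-0.7, -0.2, -3.5]
grip_width: 0.0271
```

Emit:
step_arm(
  deltas=[
    {"offset":[0,0,-10],"rotation":[0,0,0]},
    {"offset":[0,0,-15],"rotation":[0,0,0]},
    {"offset":[0,0,-20],"rotation":[0,0,0]},
    {"offset":[0,0,-20],"rotation":[0,0,0]},
    {"offset":[0,0,-10],"rotation":[0,0,0]},
    {"offset":[0,0,0],"rotation":[0,0,9]},
    {"offset":[0,0,0],"rotation":[0,0,9.5]},
    {"offset":[0,0,0],"rotation":[0,0,9.5]},
    {"offset":[0,0,0],"rotation":[0,0,9.5]},
    {"offset":[0,0,0],"rotation":[0,0,9.5]},
  ],
)

```text
clock: 6.0
position: [0.5415, 0.316, 0.1034]
tcp_rot: [-180.0, -0.0, 135.6]
contact_force: [0.6, -0.1, -2.8]
grip_width: 0.0271
```

Emit:
step_arm(
  deltas=[
    {"offset":[0,0,0],"rotation":[0,0,9.5]},
    {"offset":[0,0,0],"rotation":[0,0,9.5]},
    {"offset":[0,0,0],"rotation":[0,0,9.5]},
    {"offset":[0,0,0],"rotation":[0,0,9.5]},
    {"offset":[0,0,0],"rotation":[0,0,9.5]},
    {"offset":[-40,-2,0],"rotation":[0,0,0]},
    {"offset":[-45,-2,0],"rotation":[0,0,0]},
    {"offset":[-45,-2,0],"rotation":[0,0,0]},
    {"offset":[-35,-2,0],"rotation":[0,0,0]},
    {"offset":[0,0,0],"rotation":[0,0,0]},
  ],
)

```text
clock: 7.25
position: [0.5291, 0.1473, 0.1038]
tcp_rot: [180.0, 0.0, 88.0]
contact_force: [-0.2, 0.4, -3.3]
grip_width: 0.0273
```

```bash
python3 - <<'E'
from h import *
go([.535,.15,.04],87.5)
snap('side','s2.png')
E
```

```text
t 7.25 pos [0.5291 0.1473 0.1038] rot [180.   0.  88.] F [-0.2  0.4 -3.3] w 0.0273
tool offset total [ 3.   5.8 63.8] norm 64.2
rotvec [0.  0.  0.5]
```

View pics/s2.png

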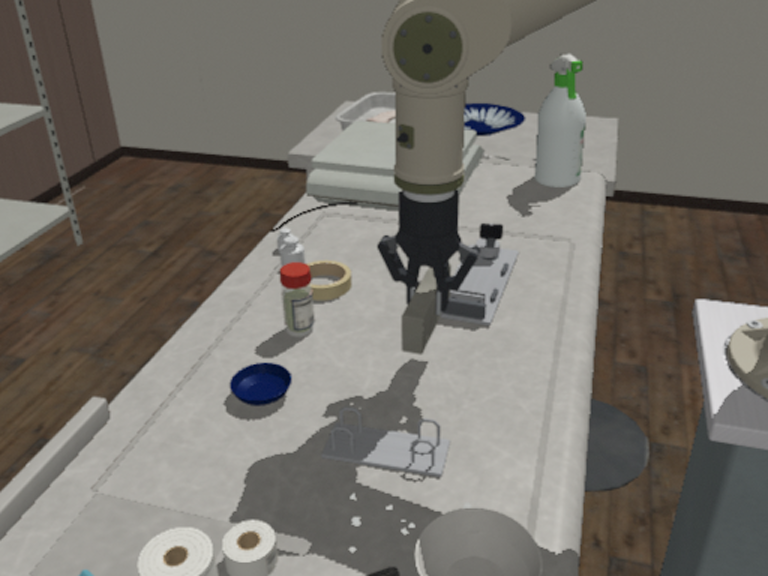

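Emit:
step_arm(
  deltas=[
    {"offset":[0,0,25],"rotation":[0,0,0]},
    {"offset":[0,0,25],"rotation":[0,0,0]},
    {"offset":[0,0,15],"rotation":[0,0,0]},
    {"offset":[0,0,8],"rotation":[0,0,0]},
    {"offset":[0,0,4],"rotation":[0,0,0]},
    {"offset":[0,0,3],"rotation":[0,0,0]},
    {"offset":[0,0,2],"rotation":[0,0,0]},
    {"offset":[0,0,1],"rotation":[0,0,0]},
    {"offset":[0,0,1],"rotation":[0,0,0]},
    {"offset":[0,0,0],"rotation":[0,0,0]},
  ],
)

```text
clock: 8.55
position: [0.5292, 0.1513, 0.0199]
tcp_rot: [180.0, -0.0, 88.4]
contact_force: [-2.7, -0.3, 4.2]
grip_width: 0.0273
```

Emit:
step_arm(
  deltas=[
    {"offset":[0,0,0],"rotation":[0,0,0]},
    {"offset":[0,0,0],"rotation":[0,0,0]},
    {"offset":[0,0,0],"rotation":[0,0,0]},
    {"offset":[0,0,0],"rotation":[0,0,0]},
    {"offset":[0,0,-5],"rotation":[0,0,0]},
    {"offset":[0,0,-15],"rotation":[0,0,0]},
    {"offset":[0,0,-20],"rotation":[0,0,0]},
    {"offset":[0,0,-20],"rotation":[0,0,0]},
    {"offset":[0,0,-15],"rotation":[0,0,0]},
    {"offset":[0,0,0],"rotation":[0,0,0]},
  ],
  grip=1,
)

```text
clock: 9.8
position: [0.5299, 0.1516, 0.0959]
tcp_rot: [179.9, -0.1, 88.4]
contact_force: [-0.6, -0.7, -0.5]
grip_width: 0.0855
```

Emit:
step_arm(
  deltas=[
    {"offset":[0,20,0],"rotation":[0,0,0]},
    {"offset":[0,25,0],"rotation":[0,0,0]},
    {"offset":[0,5,0],"rotation":[0,0,0]},
    {"offset":[0,0,0],"rotation":[0,0,0]},
    {"offset":[0,0,0],"rotation":[0,0,0]},
    {"offset":[0,0,0],"rotation":[0,0,0]},
    {"offset":[0,0,0],"rotation":[0,0,0]},
    {"offset":[0,0,15],"rotation":[0,0,0]},
    {"offset":[0,0,20],"rotation":[0,0,0]},
    {"offset":[0,0,17],"rotation":[0,0,0]},
  ],
  grip=0,
)

```text
clock: 11.05
position: [0.5783, 0.1497, 0.0406]
tcp_rot: [-179.9, 0.0, 88.4]
contact_force: [-0.7, -0.0, -0.3]
grip_width: 0.0001
```

```bash
python3 - <<'E'
from h import *
go([.57,.15,.042],87.5)
snap('side','s3.png')
snap('wrist','w3.png')
E
```

```text
t 11.05 pos [0.5783 0.1497 0.0406] rot [-179.9    0.    88.4] F [-0.7 -0.  -0.3] w 0.0001
tool offset total [ 0.  -8.3 -1.4] norm 8.5
rotvec [-0.1  0.   0.9]
```

View pics/s3.png

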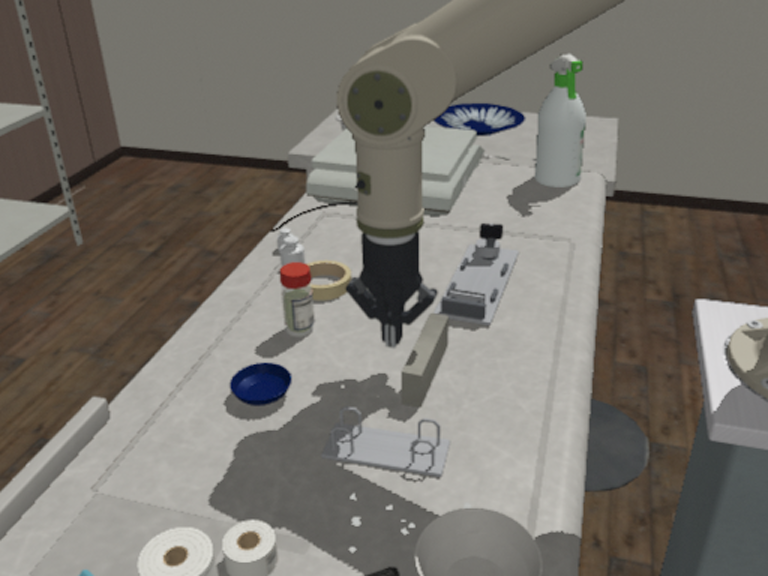

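View pics/w3.png

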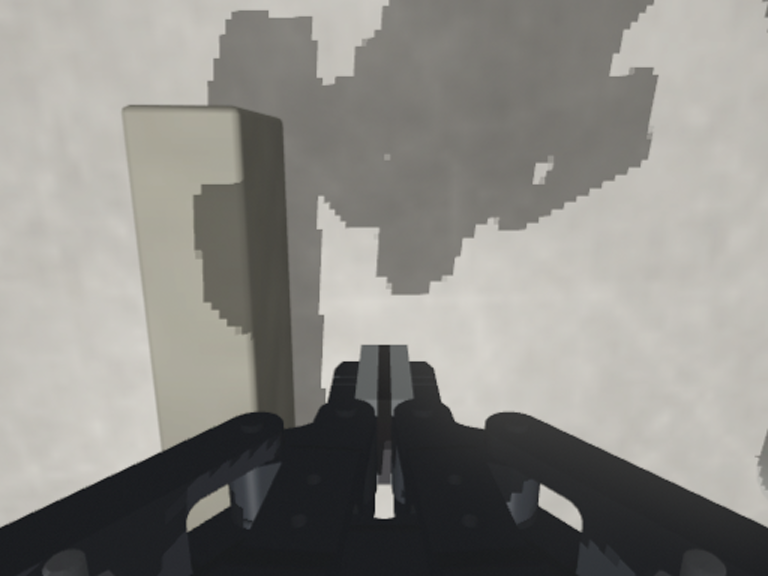

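Emit:
step_arm(
  deltas=[
    {"offset":[0,-15,0],"rotation":[0,0,0]},
    {"offset":[0,-5,0],"rotation":[0,0,0]},
    {"offset":[0,-4,0],"rotation":[0,0,0]},
    {"offset":[0,-4,0],"rotation":[0,0,0]},
    {"offset":[0,-4,0],"rotation":[0,0,0]},
    {"offset":[0,-4,0],"rotation":[0,0,0]},
    {"offset":[0,-4,0],"rotation":[0,0,0]},
    {"offset":[0,-4,0],"rotation":[0,0,0]},
    {"offset":[0,-4,0],"rotation":[0,0,0]},
    {"offset":[0,-4,0],"rotation":[0,0,0]},
  ],
)

```text
clock: 12.4
position: [0.5266, 0.1513, 0.0421]
tcp_rot: [-180.0, 0.0, 88.4]
contact_force: [-0.8, -0.2, 0.0]
grip_width: -0.0003
```

Emit:
step_arm(
  deltas=[
    {"offset":[0,-4,0],"rotation":[0,0,0]},
    {"offset":[0,-4,0],"rotation":[0,0,0]},
    {"offset":[0,-4,0],"rotation":[0,0,0]},
    {"offset":[0,0,0],"rotation":[0,0,0]},
    {"offset":[0,0,0],"rotation":[0,0,0]},
    {"offset":[0,0,0],"rotation":[0,0,0]},
    {"offset":[0,0,0],"rotation":[0,0,0]},
    {"offset":[0,0,0],"rotation":[0,0,0]},
    {"offset":[0,0,0],"rotation":[0,0,0]},
    {"offset":[0,0,0],"rotation":[0,0,0]},
  ],
)

```text
clock: 13.65
position: [0.515, 0.1516, 0.0423]
tcp_rot: [-180.0, 0.0, 88.4]
contact_force: [-0.3, -0.4, 0.0]
grip_width: -0.0001
```

```bash
python3 - <<'E'
from h import *
go([.49,.15,.042],87.5)
snap('side','s4.png')
snap('wrist','w4.png')
E
```

```text
t 13.65 pos [0.515  0.1516 0.0423] rot [-180.     0.    88.4] F [-0.3 -0.4  0. ] w -0.0001
tool offset total [ -2.4 -24.9   0.3] norm 25.0
rotvec [-0.   0.   0.9]
```

View pics/s4.png

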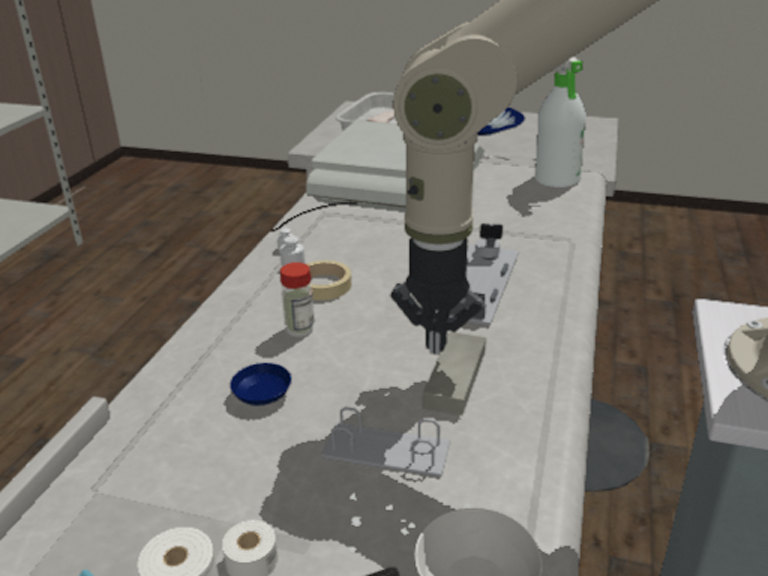

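View pics/w4.png

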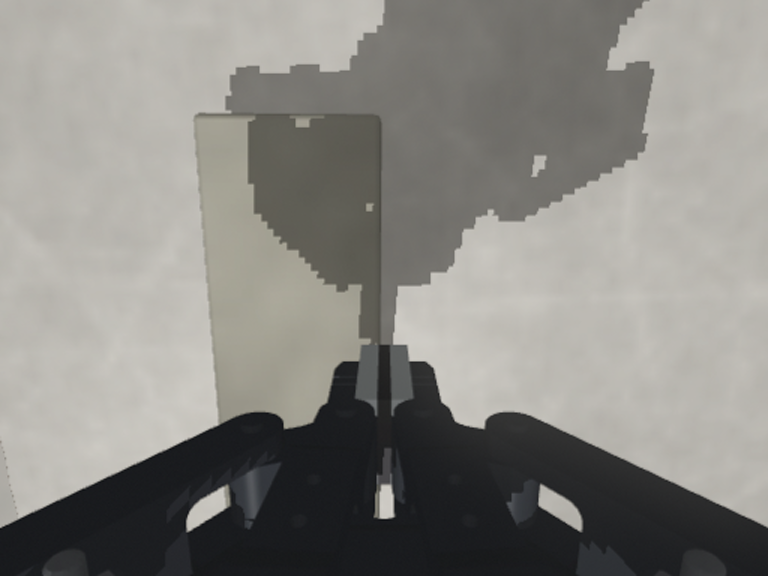

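Emit:
step_arm(
  deltas=[
    {"offset":[0,0,-30],"rotation":[0,0,0]},
    {"offset":[0,-10,-40],"rotation":[0,0,0]},
    {"offset":[-15,-10,-40],"rotation":[0,0,0]},
    {"offset":[-15,-7,-30],"rotation":[0,0,0]},
    {"offset":[0,0,0],"rotation":[0,0,0]},
    {"offset":[0,0,0],"rotation":[0,0,0]},
    {"offset":[0,0,0],"rotation":[0,0,0]},
    {"offset":[0,0,0],"rotation":[0,0,0]},
    {"offset":[0,0,0],"rotation":[0,0,0]},
    {"offset":[0,0,0],"rotation":[0,0,0]},
  ],
  grip=1,
)

```text
clock: 15.0
position: [0.4871, 0.1225, 0.1821]
tcp_rot: [-180.0, 0.0, 88.4]
contact_force: [0.4, -0.7, -0.0]
grip_width: 0.0854
```

```bash
python3 - <<'E'
from h import *
go([.49,.15,.042],87.5)
snap('wrist','w5.png')
E
```

```text
t 15.0 pos [0.4871 0.1225 0.1821] rot [-180.     0.    88.4] F [ 0.4 -0.7 -0. ] w 0.0854
tool offset total [ 27.6   2.1 140.1] norm 142.8
rotvec [-0.   0.   0.9]
```

View pics/w5.png

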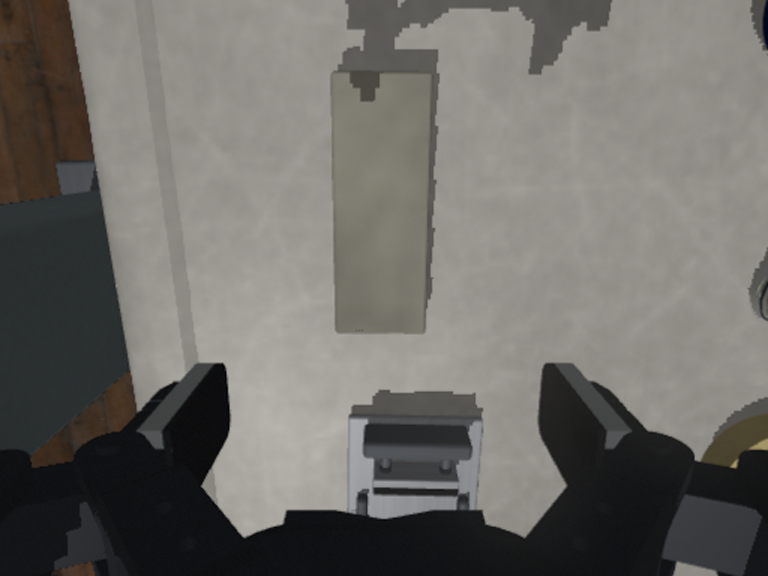

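```bash
python3 - <<'E'
from h import *
q=np.array([pix2w('wrist',np.array(p)/1.5,.028) for p in [(331.5,72),(434,72),(426.5,333),(335,333)]])
print(q.round(4)); c=q.mean(0); d=(q[0]+q[1]-q[2]-q[3]); y=np.degrees(np.arctan2(d[1],d[0])); print(c,y,np.linalg.norm(d)/2)
print([pix2w('wrist',np.array(p)/1.5,.01).round(4) for p in [(349,416),(482,416)]])
go([c[0],c[1],.006],y)
E
```

```text
[[0.463  0.2265 0.028 ]
 [0.5175 0.225  0.028 ]
 [0.5126 0.0775 0.028 ]
 [0.4571 0.0791 0.028 ]]
[0.48756587 0.15204962 0.028     ] 87.89982358992665 0.14755394879224418
[array([0.4615, 0.013 , 0.01  ]), array([0.551 , 0.0105, 0.01  ])]
t 15.05 pos [0.4872 0.1224 0.1821] rot [-180.     0.    88.4] F [1.  0.7 0.2] w 0.0855
tool offset total [ 29.7  -0.4 176.1] norm 178.6
rotvec [-0.   0.   0.5]
```

Emit:
step_arm(
  deltas=[
    {"offset":[15,0,20],"rotation":[0,0,0.5]},
    {"offset":[15,0,35],"rotation":[0,0,0]},
    {"offset":[0,0,35],"rotation":[0,0,0]},
    {"offset":[0,0,30],"rotation":[0,0,0]},
    {"offset":[0,0,20],"rotation":[0,0,0]},
    {"offset":[0,0,15],"rotation":[0,0,0]},
    {"offset":[0,0,12],"rotation":[0,0,0]},
    {"offset":[0,0,8],"rotation":[0,0,0]},
    {"offset":[0,0,5],"rotation":[0,0,0]},
    {"offset":[0,0,0],"rotation":[0,0,0]},
  ],
)

```text
clock: 16.3
position: [0.4881, 0.1524, 0.0022]
tcp_rot: [-180.0, 0.0, 87.9]
contact_force: [0.2, 0.3, 0.5]
grip_width: 0.0854
```

Emit:
step_arm(
  deltas=[
    {"offset":[0,0,0],"rotation":[0,0,0]},
    {"offset":[0,0,0],"rotation":[0,0,0]},
    {"offset":[0,0,0],"rotation":[0,0,0]},
    {"offset":[0,0,0],"rotation":[0,0,0]},
    {"offset":[0,0,0],"rotation":[0,0,0]},
    {"offset":[0,0,0],"rotation":[0,0,0]},
    {"offset":[0,0,0],"rotation":[0,0,0]},
    {"offset":[0,0,0],"rotation":[0,0,0]},
    {"offset":[0,0,0],"rotation":[0,0,0]},
    {"offset":[0,0,0],"rotation":[0,0,0]},
  ],
  grip=0,
  newtons=60,
)

```text
clock: 17.55
position: [0.4883, 0.1526, 0.0029]
tcp_rot: [180.0, -0.0, 87.9]
contact_force: [-1.8, 0.1, 5.3]
grip_width: 0.0541
```

Emit:
step_arm(
  deltas=[
    {"offset":[0,0,0],"rotation":[0,0,0]},
    {"offset":[0,0,0],"rotation":[0,0,0]},
    {"offset":[0,0,0],"rotation":[0,0,0]},
    {"offset":[0,0,0],"rotation":[0,0,0]},
    {"offset":[0,0,-15],"rotation":[0,0,0]},
    {"offset":[0,0,-35],"rotation":[0,0,0]},
    {"offset":[-20,0,-40],"rotation":[0,0,0]},
    {"offset":[-40,0,-40],"rotation":[0,0,0]},
    {"offset":[-45,0,-35],"rotation":[0,0,0]},
    {"offset":[-50,0,-30],"rotation":[0,0,0]},
  ],
  grip=1,
)

```text
clock: 18.8
position: [0.4825, -0.0038, 0.1998]
tcp_rot: [179.9, -0.1, 87.9]
contact_force: [0.5, -0.3, -0.4]
grip_width: 0.0853
```

Emit:
step_arm(
  deltas=[
    {"offset":[-40,0,-20],"rotation":[0,0,0]},
    {"offset":[-35,0,-20],"rotation":[0,0,0]},
    {"offset":[-25,0,0],"rotation":[0,0,0]},
    {"offset":[0,0,0],"rotation":[0,0,0]},
    {"offset":[0,0,0],"rotation":[0,0,0]},
    {"offset":[0,0,0],"rotation":[0,0,0]},
    {"offset":[0,0,0],"rotation":[0,0,0]},
    {"offset":[0,0,0],"rotation":[0,0,0]},
    {"offset":[0,0,0],"rotation":[0,0,0]},
    {"offset":[0,0,0],"rotation":[0,0,0]},
  ],
)

```text
clock: 20.05
position: [0.4787, -0.1024, 0.2373]
tcp_rot: [-180.0, 0.0, 87.9]
contact_force: [0.2, 0.5, 0.6]
grip_width: 0.0855
```

```bash
python3 - <<'E'
from h import *
go([.49,.15,.042],87.5)
snap('wrist','w6.png')
for t in ('holder','cam_grip','pad'):
    for b in cams.boxes_of(t,'wrist')[:2]: print(t,b['confidence'],c2w('wrist',b['position']).round(4))
E
```

```text
t 20.05 pos [ 0.4787 -0.1024  0.2373] rot [-180.     0.    87.9] F [0.2 0.5 0.6] w 0.0855
tool offset total [252.7   2.  195.2] norm 319.3
rotvec [-0.   0.   0.4]
holder 0.55 [ 0.4997 -0.0997  0.0085]
cam_grip 0.9 [ 0.4952 -0.1973  0.0536]
pad 0.72 [ 0.5052 -0.0286  0.0312]
```

View pics/w6.png

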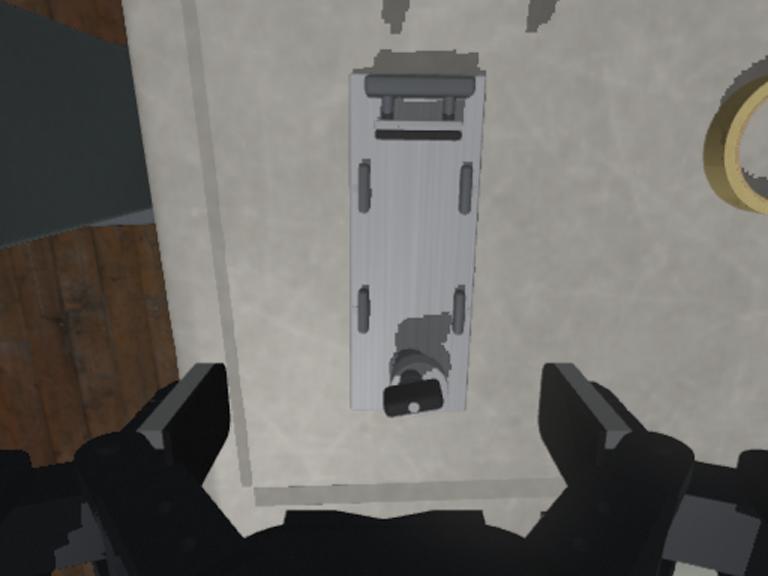

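```bash
python3 - <<'E'
import cv2
im=cv2.imread('pics/w6.png'); c=im[50:425,335:500]; cv2.imwrite('pics/w6c.png',cv2.resize(c[:190],None,fx=3.1,fy=3.1,interpolation=cv2.INTER_CUBIC)); cv2.imwrite('pics/w6d.png',cv2.resize(c[185:],None,fx=3.1,fy=3.1,interpolation=cv2.INTER_CUBIC))
E
```

```text
(no output)
```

View pics/w6c.png

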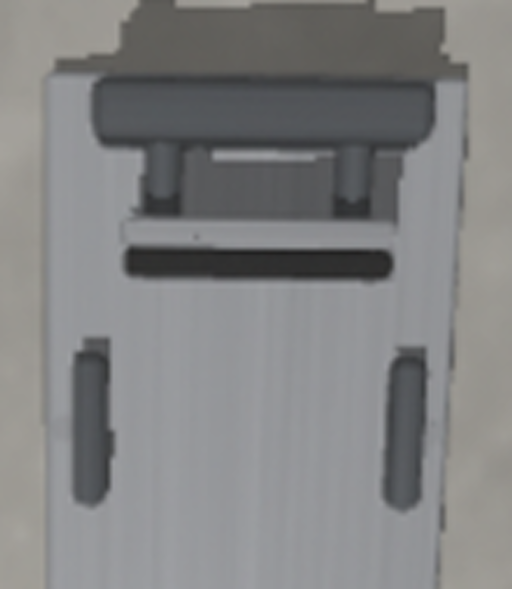

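View pics/w6d.png

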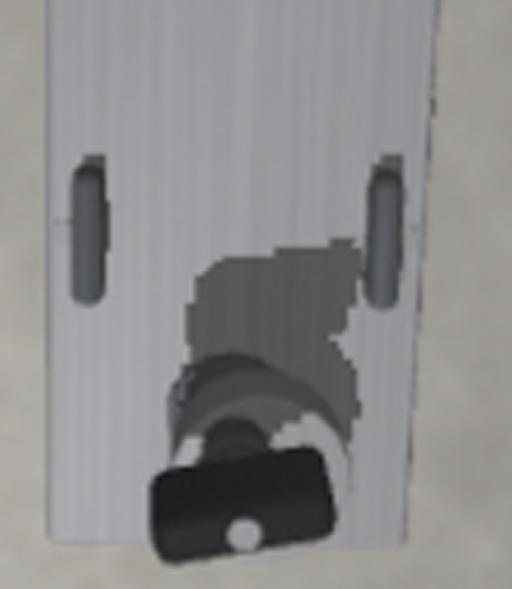

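```bash
python3 - <<'E'
from h import *
from scipy.optimize import least_squares
c=lambda u,v,o=50:np.array([335+u/3.1,o+v/3.1])/1.5
obs=[((-121,-46,10),c(50,72)),((-121,46,10),c(467,78)),((129,-46,10),c(50,541,235)),((129,46,10),c(405,545,235)),
((-45,-35.5,16),c(90,427)),((-45,35.5,16),c(406,432)),((45,-35.5,16),c(88,235,235)),((45,35.5,16),c(384,238,235))]
def res(p,full=True):
    x,y,a,*e=p; o=[]
    z=e[0] if e else 0
    for X,uv in obs:
        X=np.array(X)/1000; Rz=R.from_euler('z',a,degrees=True).as_matrix(); o+=list(proj('wrist',Rz@X+[x,y,z])-uv)
    return np.array(o)
for p0 in ([.5,-.113,-92],[.5,-.113,-92,0]):
    f=least_squares(res,p0); print(f.x.round(4)); print(f.fun.reshape(-1,2).round(2).tolist())
x,y,a=least_squares(res,[.5,-.113,-92]).x
Rz=R.from_euler('z',a,degrees=True)
print('cam axis',Rz.apply([.091,0,0])+[x,y,0], proj('wrist',Rz.apply([.091,0,.073])+[x,y,0])*1.5, 'dot seen',c(245,533,235)*1.5)
# grip bar top corners at z=.073
B=np.array([pix2w('wrist',c(u,v,235),.073) for u,v in [(150,480),(325,448),(337,530),(165,562)]])
print(B.round(4),B.mean(0).round(4))
d=B[1]-B[0]+B[2]-B[3]; print('bar yaw',np.degrees(np.arctan2(d[1],d[0])),np.linalg.norm(d)/2)
E
```

```text
[  0.5003  -0.1113 -92.9409]
[[-1.48, -1.55], [1.14, -1.4], [-0.88, 0.9], [0.44, 1.04], [-0.11, 0.15], [0.39, 0.09], [-0.06, 0.82], [0.55, 1.06]]
[ 5.00600e-01 -1.12000e-01 -9.29481e+01 -4.60000e-03]
[[-0.9, -0.23], [0.5, -0.09], [-0.41, -0.53], [0.03, -0.39], [0.31, 0.43], [-0.05, 0.35], [0.34, 0.08], [0.18, 0.31]]
cam axis [ 0.49563741 -0.20220733  0.        ] [414.08572072 406.87039628] dot seen [414.03225806 406.93548387]
[[ 0.4761 -0.1893  0.073 ]
 [ 0.5126 -0.1834  0.073 ]
 [ 0.515  -0.2023  0.073 ]
 [ 0.4785 -0.2084  0.073 ]] [ 0.4955 -0.1958  0.073 ]
bar yaw 9.383138113474905 0.036991385087678075
```

Emit:
step_arm(
  deltas=[
    {"offset":[35,0,0],"rotation":[0,0,0]},
    {"offset":[45,0,10],"rotation":[0,0,0]},
    {"offset":[45,0,20],"rotation":[0,0,0]},
    {"offset":[45,0,30],"rotation":[0,0,0]},
    {"offset":[44,0,40],"rotation":[0,0,0]},
    {"offset":[40,0,40],"rotation":[0,0,0]},
    {"offset":[0,0,35],"rotation":[0,0,0]},
    {"offset":[0,0,30],"rotation":[0,0,0]},
    {"offset":[0,0,15],"rotation":[0,0,0]},
    {"offset":[0,0,0],"rotation":[0,0,0]},
  ],
)

```text
clock: 21.5
position: [0.4877, 0.1511, 0.0168]
tcp_rot: [-179.9, 0.1, 87.9]
contact_force: [0.2, 0.1, 0.3]
grip_width: 0.0852
```

```bash
python3 - <<'E'
from h import *
go([.488,.1515,.0025],87.9)
E
```

```text
t 21.5 pos [0.4877 0.1511 0.0168] rot [-1.799e+02  1.000e-01  8.790e+01] F [0.2 0.1 0.3] w 0.0852
tool offset total [ 0.5  0.3 14.3] norm 14.3
rotvec [-0.1  0.1 -0. ]
```

Emit:
step_arm(
  deltas=[
    {"offset":[0,0,7],"rotation":[0,0,0]},
    {"offset":[0,0,7],"rotation":[0,0,0]},
    {"offset":[0,0,0],"rotation":[0,0,0]},
    {"offset":[0,0,0],"rotation":[0,0,0]},
    {"offset":[0,0,0],"rotation":[0,0,0]},
    {"offset":[0,0,0],"rotation":[0,0,0]},
    {"offset":[0,0,0],"rotation":[0,0,0]},
    {"offset":[0,0,0],"rotation":[0,0,0]},
    {"offset":[0,0,0],"rotation":[0,0,0]},
    {"offset":[0,0,0],"rotation":[0,0,0]},
  ],
  grip=0,
)

```text
clock: 22.75
position: [0.4889, 0.1519, 0.0047]
tcp_rot: [179.9, -0.1, 87.9]
contact_force: [-3.6, -0.3, 12.0]
grip_width: 0.0532
```

Emit:
step_arm(
  deltas=[
    {"offset":[0,0,-10],"rotation":[0,0,0]},
    {"offset":[0,0,-25],"rotation":[0,0,0]},
    {"offset":[0,0,-30],"rotation":[0,0,0]},
    {"offset":[0,0,-25],"rotation":[0,0,0.8]},
    {"offset":[-50,0,-10],"rotation":[0,0,0]},
    {"offset":[-55,0,0],"rotation":[0,0,0]},
    {"offset":[-55,0,0],"rotation":[0,0,0]},
    {"offset":[-55,0,0],"rotation":[0,0,0]},
    {"offset":[-45,0,0],"rotation":[0,0,0]},
    {"offset":[0,0,0],"rotation":[0,0,0]},
  ],
)

```text
clock: 24.0
position: [0.4738, -0.1128, 0.1037]
tcp_rot: [180.0, 0.1, 86.6]
contact_force: [0.4, 1.2, -3.3]
grip_width: 0.0537
```

```bash
python3 - <<'E'
from h import *
go([.5006,-.112,.013],87.05)
snap('side','s7.png');snap('wrist','w7.png')
E
```

```text
t 24.0 pos [ 0.4738 -0.1128  0.1037] rot [1.80e+02 1.00e-01 8.66e+01] F [ 0.4  1.2 -3.3] w 0.0537
tool offset total [ 2.5 26.7 90.7] norm 94.6
rotvec [ 0.   0.1 -0.4]
```

View pics/w7.png

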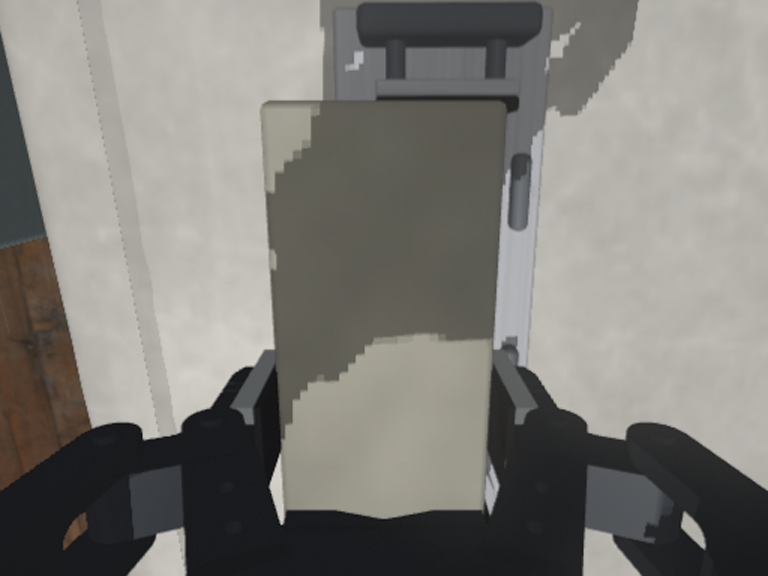

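View pics/s7.png

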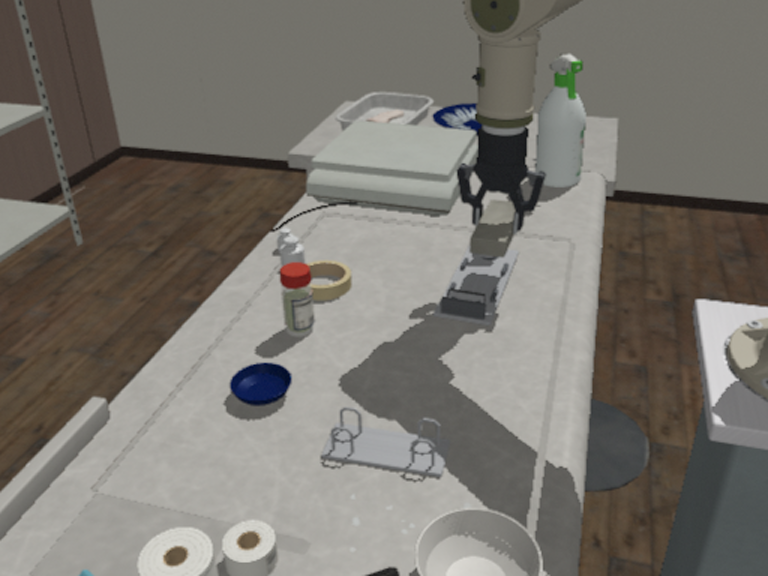

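```bash
python3 - <<'E'
from h import *
s=r.get_state();T=R.from_euler('xyz',s['tcp_rot'],degrees=True).as_matrix()
for z in (.127,.122):
  for p in ((264,103),(505,103)):
    print(z,T.T@(pix2w('wrist',np.array(p)/1.5,z)-s['position'])*1000)
go([.5006,-.112,.05],87.05)
E
```

```text
0.127 [ 74.20638107 -25.129575   -23.63156252]
0.127 [ 74.22362226  26.74753134 -23.64637264]
0.122 [ 74.58890108 -26.22099419 -18.63111428]
0.122 [ 74.60687438  27.85896608 -18.64655328]
t 24.1 pos [ 0.4746 -0.1084  0.1033] rot [-180.   -0.   87.] F [ 0.1  0.9 -2.8] w 0.0537
tool offset total [-2.2 26.2 53.3] norm 59.5
rotvec [-0.  -0.  -0.1]
```

Emit:
step_arm(
  deltas=[
    {"offset":[-2,10,0],"rotation":[0,0,0]},
    {"offset":[0,10,10],"rotation":[0,0,0]},
    {"offset":[0,5.5,15],"rotation":[0,0,0]},
    {"offset":[0,0,15],"rotation":[0,0,0]},
    {"offset":[0,0,13],"rotation":[0,0,0]},
    {"offset":[0,0,0],"rotation":[0,0,0]},
    {"offset":[0,0,0],"rotation":[0,0,0]},
    {"offset":[0,0,0],"rotation":[0,0,0]},
    {"offset":[0,0,0],"rotation":[0,0,0]},
    {"offset":[0,0,0],"rotation":[0,0,0]},
  ],
)

```text
clock: 25.35
position: [0.5004, -0.1115, 0.0505]
tcp_rot: [180.0, -0.0, 87.1]
contact_force: [-0.2, -0.8, -3.9]
grip_width: 0.0536
```

```bash
python3 - <<'E'
from h import *
go([.500,-.112,.0148],87.05)
snap('side','s8.png');snap('wrist','w8.png');snap('scene','c8.png')
E
```

```text
t 25.35 pos [ 0.5004 -0.1115  0.0505] rot [180.   -0.   87.1] F [-0.2 -0.8 -3.9] w 0.0536
tool offset total [-0.5 -0.4 35.7] norm 35.7
rotvec [ 0. -0.  0.]
```

View pics/w8.png

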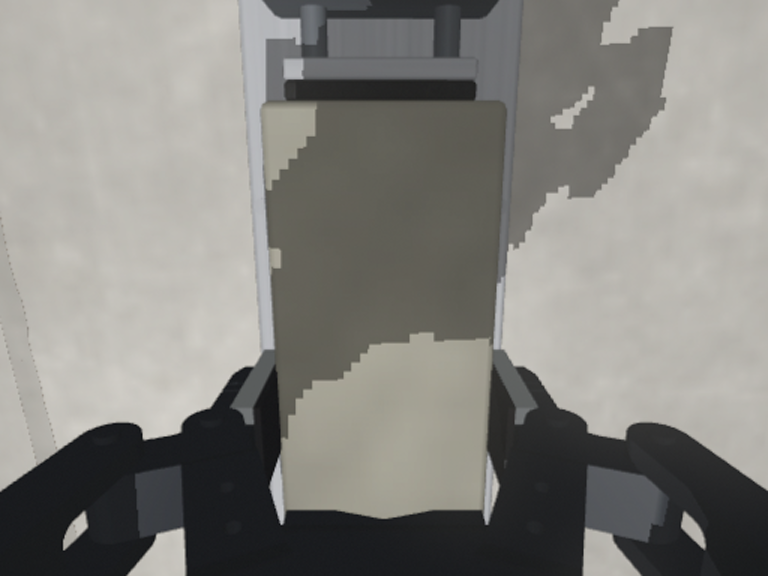

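View pics/s8.png

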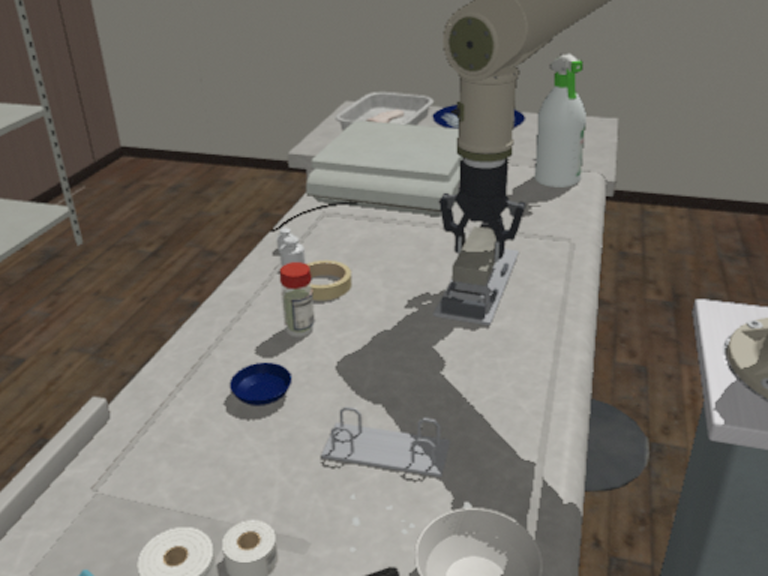

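View pics/c8.png

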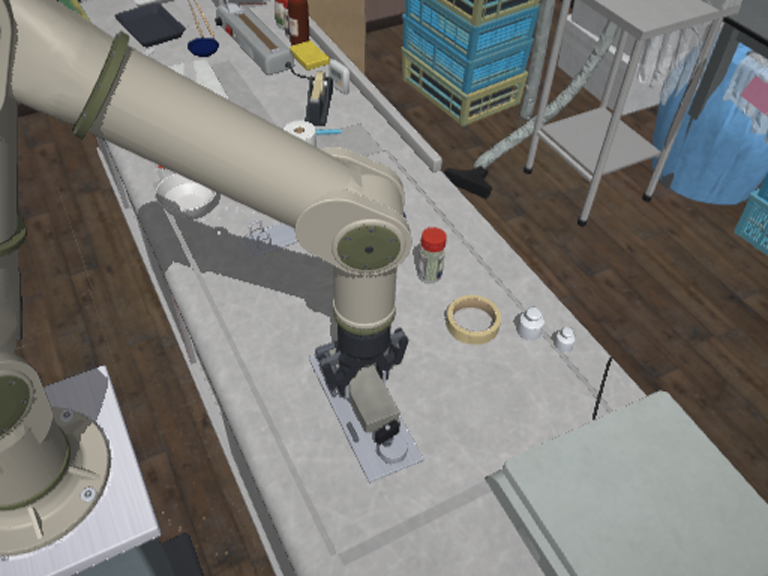

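```bash
python3 - <<'E'
from h import *
s=r.get_state();T=R.from_euler('xyz',s['tcp_rot'],degrees=True).as_matrix()
t=lambda p,z:(T.T@(pix2w('wrist',np.array(p)/1.5,z)-s['position'])*1000).round(1)
for z in (.035,.03): print(z,'pad back L,R',t((285,80),z),t((476,80),z),'wall',t((248,10),z))
# base edges
for z in (.01,.005): print(z, t((243,40),z),t((521,60),z))
# w6 geometry: pad front edge row139, camera rel pose then
p,Rm,tv=P('wrist'); Rc=T.T@Rm.T; cc=T.T@(-Rm.T@tv-s['position'])
T6=R.from_euler('xyz',[180,0,87.9],degrees=True).as_matrix(); p6=np.array([.4787,-.1024,.2373])
for v in (133,138,140):
  for z in (.035,.03):
    d=T6@Rc@np.array([(418/1.5-p['cx'])/p['fx'],(v/1.5-p['cy'])/p['fy'],1]); c=p6+T6@cc; w=c+d*(z-c[2])/d[2]
    print(v,z,R.from_euler('z',92.95,degrees=True).apply(w-[.5006,-.112,0]).round(4))
E
```

```text
0.035 pad back L,R [ 83.4 -27.3  15.4] [83.4 26.8 15.4] wall [101.3 -36.6  15.4]
0.03 pad back L,R [ 83.9 -28.2  20.4] [84.  27.7 20.4] wall [102.5 -37.8  20.4]
0.01 [ 98.3 -44.7  40.4] [92.4 45.4 40.4]
0.005 [ 99.2 -46.   45.4] [93.1 46.6 45.4]
133 0.035 [-0.0822 -0.0008  0.035 ]
133 0.03 [-0.0823 -0.0005  0.03  ]
138 0.035 [-0.0792 -0.0007  0.035 ]
138 0.03 [-0.0792 -0.0004  0.03  ]
140 0.035 [-0.0779 -0.0007  0.035 ]
140 0.03 [-0.078  -0.0004  0.03  ]
```

Emit:
step_arm(
  deltas=[
    {"offset":[0,-0.5,6],"rotation":[0,0,0]},
    {"offset":[0,0,8],"rotation":[0,0,0]},
    {"offset":[0,0,6],"rotation":[0,0,0]},
    {"offset":[0,0,4],"rotation":[0,0,0]},
    {"offset":[0,0,4],"rotation":[0,0,0]},
    {"offset":[0,0,3],"rotation":[0,0,0]},
    {"offset":[0,0,2],"rotation":[0,0,0]},
    {"offset":[0,0,1],"rotation":[0,0,0]},
    {"offset":[0,0,1],"rotation":[0,0,0]},
    {"offset":[0,0,0],"rotation":[0,0,0]},
  ],
)

```text
clock: 26.75
position: [0.4997, -0.1115, 0.0153]
tcp_rot: [-180.0, 0.0, 87.1]
contact_force: [-0.2, 0.4, -2.8]
grip_width: 0.0541
```

```bash
python3 - <<'E'
from h import *
go([.500,-.112,.0148],87.05)
snap('wrist','w9.png');snap('side','s9.png')
E
```

```text
t 26.75 pos [ 0.4997 -0.1115  0.0153] rot [-180.     0.    87.1] F [-0.2  0.4 -2.8] w 0.0541
tool offset total [-0.5  0.3  0.5] norm 0.8
rotvec [-0.  0.  0.]
```

View pics/w9.png

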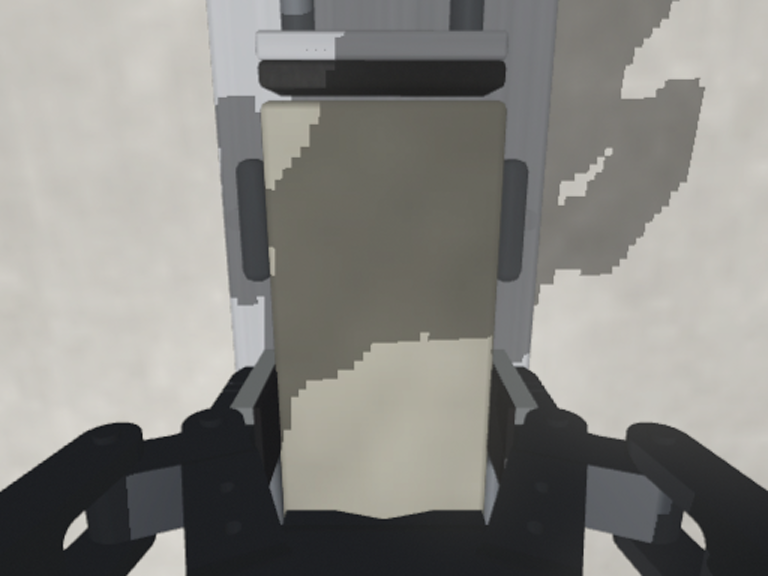

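View pics/s9.png

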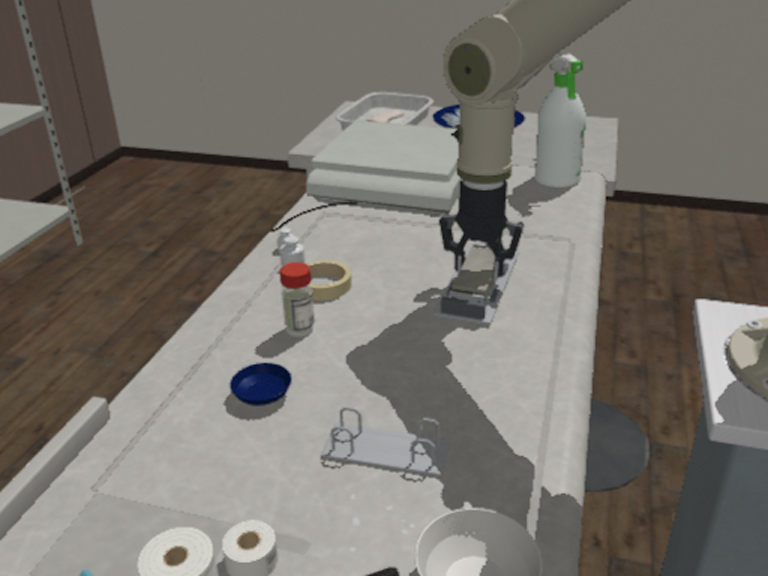

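Emit:
step_arm(
  deltas=[
    {"offset":[0,0,0.5],"rotation":[0,0,0]},
    {"offset":[0,0,0],"rotation":[0,0,0]},
    {"offset":[0,0,0],"rotation":[0,0,0]},
    {"offset":[0,0,0],"rotation":[0,0,0]},
    {"offset":[0,0,-10],"rotation":[0,0,0]},
    {"offset":[0,0,-30],"rotation":[0,0,0]},
    {"offset":[0,0,-50],"rotation":[0,0,0]},
    {"offset":[0,0,-50],"rotation":[0,0,0]},
    {"offset":[0,0,-50],"rotation":[0,0,0]},
    {"offset":[0,0,-30],"rotation":[0,0,0]},
  ],
  grip=1,
)

```text
clock: 28.1
position: [0.5002, -0.1121, 0.2382]
tcp_rot: [179.8, -0.0, 87.0]
contact_force: [0.4, -0.0, 0.2]
grip_width: 0.0853
```

```bash
python3 - <<'E'
from h import *
go([.4957,-.2023,.1],87.05)
snap('wrist','w10.png')
E
```

```text
t 28.1 pos [ 0.5002 -0.1121  0.2382] rot [179.8  -0.   87. ] F [ 0.4 -0.   0.2] w 0.0853
tool offset total [-90.4  -0.3 138.2] norm 165.1
rotvec [ 0.2 -0.  -0. ]
```

View pics/w10.png

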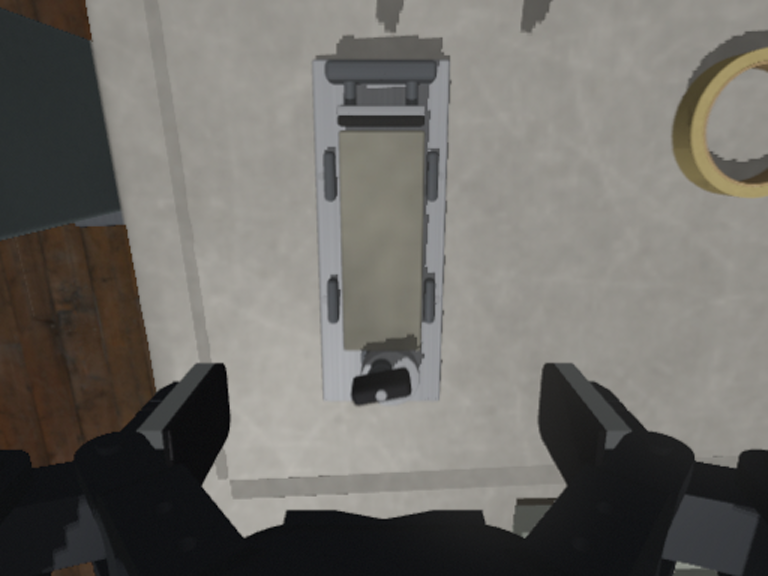

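Emit:
step_arm(
  deltas=[
    {"offset":[-30,0,20],"rotation":[0,0,0]},
    {"offset":[-40,0,30],"rotation":[0,0,10]},
    {"offset":[0,0,20],"rotation":[0,0,10]},
    {"offset":[0,0,0],"rotation":[0,0,10]},
    {"offset":[0,0,0],"rotation":[0,0,10]},
    {"offset":[0,0,0],"rotation":[0,0,10]},
    {"offset":[0,0,0],"rotation":[0,0,10]},
    {"offset":[0,0,0],"rotation":[0,0,10]},
    {"offset":[0,0,0],"rotation":[0,0,7.5]},
    {"offset":[0,0,0],"rotation":[0,0,0]},
  ],
)

```text
clock: 29.4
position: [0.4961, -0.1814, 0.165]
tcp_rot: [180.0, 0.0, 9.6]
contact_force: [0.7, -0.6, -0.4]
grip_width: 0.0853
```

```bash
python3 - <<'E'
from h import *
go([.4954,-.2026,.047],9.4)
snap('wrist','w11.png')
print(proj('wrist',[.4954,-.2026,.073])*1.5)
E
```

```text
t 29.4 pos [ 0.4961 -0.1814  0.165 ] rot [180.    0.    9.6] F [ 0.7 -0.6 -0.4] w 0.0853
tool offset total [ -4.2  20.8 118. ] norm 119.9
rotvec [0.  0.  0.2]
[426.67084901 301.08701217]
```

View pics/w11.png

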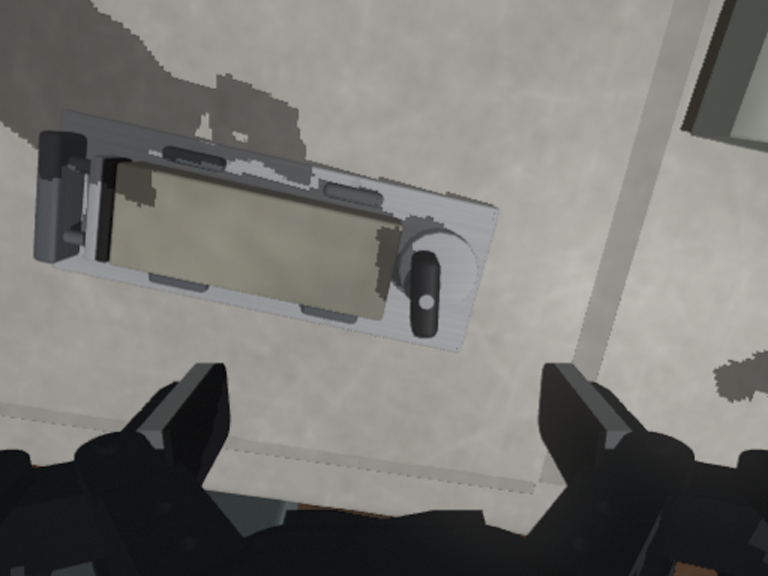

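Emit:
step_arm(
  deltas=[
    {"offset":[-4,20.5,10],"rotation":[0,0,0]},
    {"offset":[0,0,25],"rotation":[0,0,0]},
    {"offset":[0,0,25],"rotation":[0,0,0]},
    {"offset":[0,0,22],"rotation":[0,0,0]},
    {"offset":[0,0,16],"rotation":[0,0,0]},
    {"offset":[0,0,12],"rotation":[0,0,0]},
    {"offset":[0,0,8],"rotation":[0,0,0]},
    {"offset":[0,0,0],"rotation":[0,0,0]},
    {"offset":[0,0,0],"rotation":[0,0,0]},
    {"offset":[0,0,0],"rotation":[0,0,0]},
  ],
)

```text
clock: 30.7
position: [0.496, -0.2024, 0.0473]
tcp_rot: [180.0, -0.0, 9.6]
contact_force: [-0.2, -0.2, 0.7]
grip_width: 0.0857
```

Emit:
step_arm(
  deltas=[
    {"offset":[0,0,0],"rotation":[0,0,0]},
    {"offset":[0,0,0],"rotation":[0,0,0]},
    {"offset":[0,0,0],"rotation":[0,0,0]},
    {"offset":[0,0,0],"rotation":[0,0,0]},
    {"offset":[0,0,0],"rotation":[0,0,0]},
    {"offset":[0,0,0],"rotation":[0,0,0]},
    {"offset":[0,0,0],"rotation":[0,0,0]},
    {"offset":[0,0,0],"rotation":[0,0,0]},
    {"offset":[0,0,0],"rotation":[0,0,0]},
    {"offset":[0,0,0],"rotation":[0,0,0]},
  ],
  grip=0,
  newtons=60,
)

```text
clock: 31.95
position: [0.4955, -0.2019, 0.0469]
tcp_rot: [-180.0, 0.0, 9.6]
contact_force: [-2.3, 2.8, 5.6]
grip_width: 0.012
```

```bash
python3 - <<'E'
from h import *
go([.4954,-.2026,.047],9.4)
print(r.get_state()['ft_torque'])
snap('wrist','w12.png')
E
```

```text
t 31.95 pos [ 0.4955 -0.2019  0.0469] rot [-180.     0.     9.6] F [-2.3  2.8  5.6] w 0.012
tool offset total [-0.3  0.7 -0.1] norm 0.7
rotvec [-0.   0.   0.2]
[ 0.82224609  0.53124142 -0.13486014]
```

View pics/w12.png

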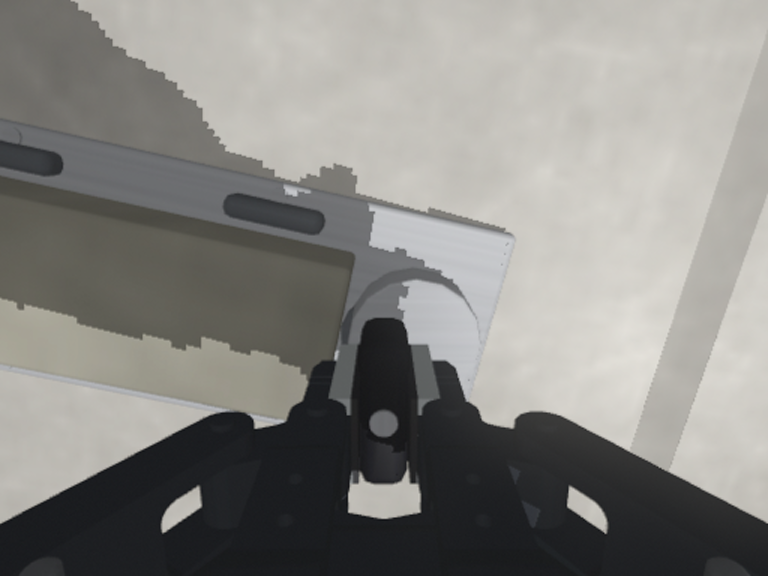

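Emit:
step_arm(
  deltas=[
    {"offset":[0,0,0],"rotation":[0,0,-8]},
    {"offset":[0,0,0],"rotation":[0,0,-8]},
    {"offset":[0,0,0],"rotation":[0,0,-8]},
    {"offset":[0,0,0],"rotation":[0,0,-8]},
    {"offset":[0,0,0],"rotation":[0,0,-8]},
    {"offset":[0,0,0],"rotation":[0,0,-8]},
    {"offset":[0,0,0],"rotation":[0,0,-8]},
    {"offset":[0,0,0],"rotation":[0,0,-8]},
    {"offset":[0,0,0],"rotation":[0,0,-8]},
    {"offset":[0,0,0],"rotation":[0,0,-8]},
  ],
  newtons=80,
)

```text
clock: 33.25
position: [0.4947, -0.2012, 0.0469]
tcp_rot: [-179.9, -0.1, 89.8]
contact_force: [-7.2, 7.3, 10.9]
grip_width: 0.0117
```

```bash
python3 - <<'E'
from h import *
go([.4954,-.2026,.047],9.4)
print(r.get_state()['ft_torque'])
snap('wrist','w13.png')
E
```

```text
t 33.25 pos [ 0.4947 -0.2012  0.0469] rot [-1.799e+02 -1.000e-01  8.980e+01] F [-7.2  7.3 10.9] w 0.0117
tool offset total [-1.4  0.8 -0.1] norm 1.6
rotvec [-0.2 -0.  80.4]
[ 1.40575071  1.49611249 -0.77949627]
```

View pics/w13.png

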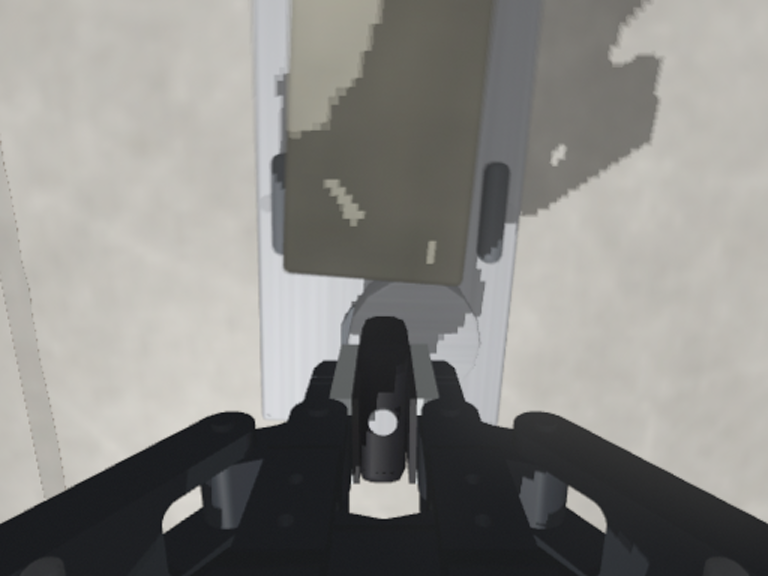

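Emit:
step_arm(
  deltas=[
    {"offset":[0,0,0],"rotation":[0,0,0]},
    {"offset":[0,0,0],"rotation":[0,0,0]},
    {"offset":[0,0,0],"rotation":[0,0,0]},
    {"offset":[0,0,0],"rotation":[0,0,0]},
    {"offset":[0,0,-10],"rotation":[0,0,0]},
    {"offset":[0,0,-30],"rotation":[0,0,0]},
    {"offset":[20,0,-40],"rotation":[0,0,0]},
    {"offset":[30,0,-40],"rotation":[0,0,0]},
    {"offset":[30,0,-40],"rotation":[0,0,0]},
    {"offset":[10,0,-20],"rotation":[0,0,0]},
  ],
  grip=1,
)

```text
clock: 34.55
position: [0.4972, -0.1105, 0.2299]
tcp_rot: [179.8, -0.0, 89.7]
contact_force: [-0.5, 0.2, 0.3]
grip_width: 0.0855
```

```bash
python3 - <<'E'
from h import *
go([.4954,-.2026,.047],87)
im=snap('wrist','w14.png'); cv2.imwrite('pics/w14c.png',cv2.resize(im[20:290,180:330,::-1],None,fx=2.2,fy=2.2,interpolation=cv2.INTER_CUBIC))
E
```

```text
t 34.55 pos [ 0.4972 -0.1105  0.2299] rot [179.8  -0.   89.7] F [-0.5  0.2  0.3] w 0.0855
tool offset total [-92.3  -2.1 182.8] norm 204.8
rotvec [ 0.2 -0.   2.7]
```

View pics/w14.png

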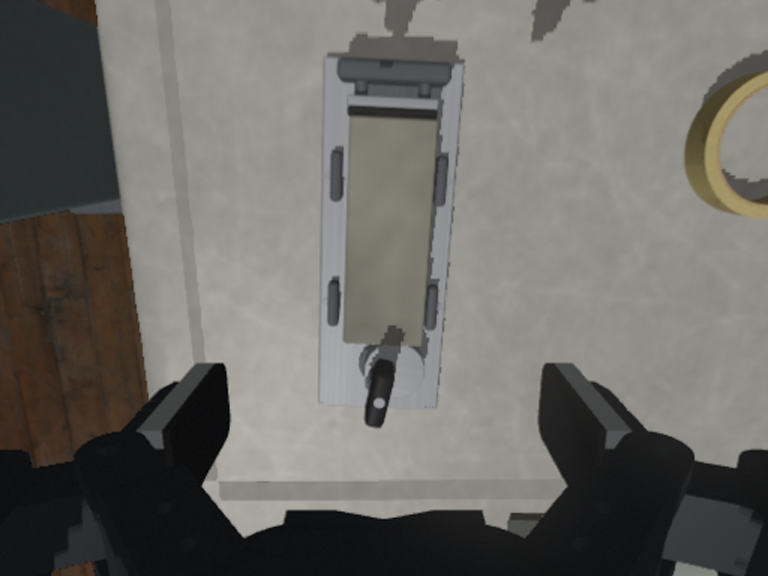

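View pics/w14c.png

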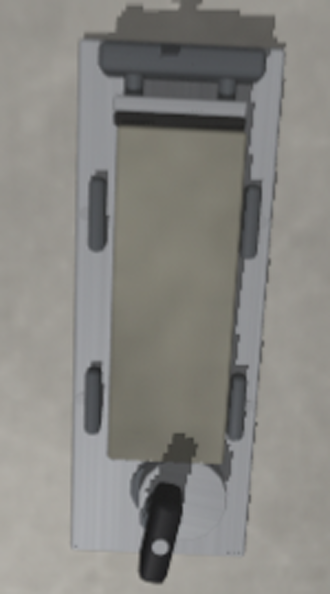

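```bash
python3 - <<'E'
from h import *
H=lambda p,z:(R.from_euler('z',92.95,degrees=True).apply(pix2w('wrist',np.array(p)/1.5,z)-[.5003,-.112,0])*1000).round(1)
cr=lambda u,v:(270+u/2.2*1.5,30+v/2.2*1.5)
for z in (.038,.0335):
  a=[H(cr(*p),z) for p in [(116,124),(246,127),(223,464),(107,459)]]; print(z,[x[:2].tolist() for x in a],np.mean(a,0))
  d=a[3]+a[2]-a[0]-a[1]; print('yaw',np.degrees(np.arctan2(d[1],d[0])))
a=H(cr(168,485),.073);b=H(cr(152,580),.073); print('bar',a,b,'axis', H(cr(160,547),.0685))
d=a-b; print('bar yaw in holder',np.degrees(np.arctan2(d[1],d[0])))
print('pad back edge',H(cr(181,113),.0305),'frame back', H(cr(181,96),.0305))
E
```

```text
0.038 [[-85.1, -25.6], [-86.5, 29.1], [65.2, 29.5], [65.1, -25.3]] [-10.325   1.925  38.   ]
yaw 0.13284853854193568
0.0335 [[-85.3, -25.8], [-86.8, 29.5], [67.0, 29.9], [66.9, -25.6]] [-9.55  2.   33.5 ]
yaw 0.11234452173601062
bar [62.  3. 73.] [107.4  -1.9  73. ] axis [93.6  1.  68.5]
bar yaw in holder 173.83993949463462
pad back edge [-91.3   1.6  30.5] frame back [-98.2   1.3  30.5]
```

```bash
python3 - <<'E'
from h import *
snap('scene','c15.png'); snap('side','s15.png')
for t in ('masking_tape','dish_blue','pepper_jar'):
    for b in cams.boxes_of(t,'scene')[:1]: print(t,round(b['confidence'],2),c2w('scene',b['position']).round(3))
s=r.get_state(); print(s['clock'],s['contact_force'],s['qvel'].round(2))
print(r.hand_in())
E
```

```text
masking_tape 0.91 [ 0.745 -0.047  0.024]
dish_blue 0.51 [0.766 0.238 0.019]
pepper_jar 0.59 [0.736 0.075 0.076]
34.85 [ 1.09325681 -0.01021037  0.573757  ] [ 0.19  0.38 -0.05  0.18 -0.02  0.06 -0.15]
the job is handed in; nothing more can be done
None
```

View pics/c15.png

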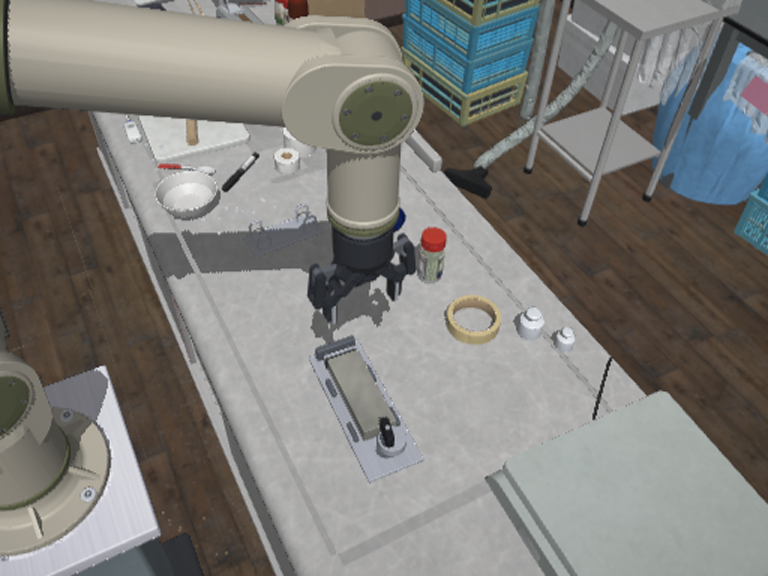

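The whetstone is clamped flat in the holder, and I handed the job in at about 35 s of the 67 s allowed. I lifted it from the rack, stood it on the worktop, tipped it onto a broad face and gripped it again across its width. I then laid it in the bed, turned the black knob about 80° counterclockwise and let go.

**Last wrist picture, after letting go:**
- The stone lies straight, within about 0.2° of the holder's direction and about 2 mm off its centre line.
- Its centre is about 10 mm toward the pad, so the pad is pushed back about 7 mm. That agrees with a knob angle of about 2.0 rad. I did not measure its height or tilt separately; it looks flat.
- The gripper is open and well clear, with the contact force near zero.

**Checks that disagreed:**
- The black bar's direction read about 8° less than the 80° turn should give. I put that down to perspective, since the pad position fits the larger angle.
- While I was still gripping the knob, the stone looked shifted toward one guide. In the picture after release it was straight and close to the centre line.
- In the last scene picture the blue dish was mostly hidden behind the arm and detected 33 mm from its first reading, at low confidence. The arm never went near the dish, so I put this down to the hidden view, but I did not confirm it.

The tape and the jar were detected within about 5 mm of where they started.

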